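# Line up casting rings by size on the firing tray

## Task

Load the firing tray for the burnout oven: stand the four plaster-filled casting rings upright on its four marks, one centred on each mark, in order of size, with the largest on the mark next to the tray's wire grab loop and the smallest at the other end. Keep the rings upright all the time and set each one down gently, without dropping it.

Things in the scene. Friction and masses are not known exactly. Their poses are not given: they have to be found in the camera images.
- ring_32_center (a point): Centre (half-way up) of the smallest of four casting rings: an upright solid cylinder, plain steel sleeve filled with plaster, small dark sprue hole in the top; 32 mm diameter, 40 mm tall. Stands loose on the counter; z axis up along the cylinder. Weighs about 70 g, give or take 40 %.
- ring_42_center (a point): Centre (half-way up) of the second smallest of four casting rings: an upright solid cylinder, plain steel sleeve filled with plaster, small dark sprue hole in the top; 42 mm diameter, 46 mm tall. Stands loose on the counter; z axis up along the cylinder. Weighs about 130 g, give or take 40 %.
- ring_52_center (a point): Centre (half-way up) of the second largest of four casting rings: an upright solid cylinder, plain steel sleeve filled with plaster, small dark sprue hole in the top; 52 mm diameter, 52 mm tall. Stands loose on the counter; z axis up along the cylinder. Weighs about 220 g, give or take 40 %.
- ring_62_center (a point): Centre (half-way up) of the largest of four casting rings: an upright solid cylinder, plain steel sleeve filled with plaster, small dark sprue hole in the top; 62 mm diameter, 58 mm tall. Stands loose on the counter; z axis up along the cylinder. Weighs about 330 g, give or take 40 %.
- mark_a (a point): Mark a of the firing tray: centre of an engraved circle (67 mm across, dark outline and centre dot) on the tray's flat top, which is 12 mm above the counter. The marks a, b, c, d lie in this order in one straight row, 75 mm apart, along the tray's long (x) axis; this one is at x = -112.5 mm. All four are alike.
- mark_b (a point): Mark b of the firing tray: centre of an engraved circle (67 mm across, dark outline and centre dot) on the tray's flat top, which is 12 mm above the counter. The marks a, b, c, d lie in this order in one straight row, 75 mm apart, along the tray's long (x) axis; this one is at x = -37.5 mm. All four are alike.
- mark_c (a point): Mark c of the firing tray: centre of an engraved circle (67 mm across, dark outline and centre dot) on the tray's flat top, which is 12 mm above the counter. The marks a, b, c, d lie in this order in one straight row, 75 mm apart, along the tray's long (x) axis; this one is at x = 37.5 mm. All four are alike.
- mark_d (a point): Mark d of the firing tray: centre of an engraved circle (67 mm across, dark outline and centre dot) on the tray's flat top, which is 12 mm above the counter. The marks a, b, c, d lie in this order in one straight row, 75 mm apart, along the tray's long (x) axis; this one is at x = 112.5 mm. All four are alike.
- firing_tray: Fixed sand-coloured refractory tray, 315 x 74 mm, 12 mm high, lying on the counter. Origin at the centre of its underside; x along its length (the row of four marks), y across, z up. Behind the work stand a tall milling unit (front at x = 0.69, y above 0) and an oven (y from -0.40 to 0.0) whose door handle reaches forward to x = 0.63 at a height of 0.28 to 0.29 m: keep the hand and wrist in front of them, also while swinging from the rings to the tray.
- grab_loop (a point): Centre of the flat loop of steel rod (44 x 56 mm, 8 mm above the counter) at one end of the tray, 180 mm from the tray's centre. It may be at either end (next to mark a or next to mark d); the other end has only a solid flat steel tongue, 44 x 26 mm.

How it is judged (in metres and radians):
At the end, for the whole second after the job is handed in: Counting from the mark next to the grab loop, the rings stand in the order 62, 52, 42, 32 mm, each with its centre within 12 mm (horizontally) of its mark, resting on the tray (height within 4 mm), upright within 0.1 rad, released and at rest (((horizontal distance between grab_loop and mark_a below 0.12 m and horizontal distance between ring_62_center and mark_a below 0.012 m and z of ring_62_center in the frame of mark_a between 0.025 and 0.033 m and horizontal distance between ring_52_center and mark_b below 0.012 m and z of ring_52_center in the frame of mark_b between 0.022 and 0.03 m and horizontal distance between ring_42_center and mark_c below 0.012 m and z of ring_42_center in the frame of mark_c between 0.019 and 0.027 m and horizontal distance between ring_32_center and mark_d below 0.012 m and z of ring_32_center in the frame of mark_d between 0.016 and 0.024 m) or (horizontal distance between grab_loop and mark_d below 0.12 m and horizontal distance between ring_62_center and mark_d below 0.012 m and z of ring_62_center in the frame of mark_d between 0.025 and 0.033 m and horizontal distance between ring_52_center and mark_c below 0.012 m and z of ring_52_center in the frame of mark_c between 0.022 and 0.03 m and horizontal distance between ring_42_center and mark_b below 0.012 m and z of ring_42_center in the frame of mark_b between 0.019 and 0.027 m and horizontal distance between ring_32_center and mark_a below 0.012 m and z of ring_32_center in the frame of mark_a between 0.016 and 0.024 m)) and angle between each of ring_32_center, ring_42_center, ring_52_center, ring_62_center's own z axis and vertical below 0.1 rad and linear speed of each of ring_32, ring_42, ring_52, ring_62 below 0.02 m/s and contact force between the fingers and ring_32 below 0.1 N and contact force between the fingers and ring_42 below 0.1 N and contact force between the fingers and ring_52 below 0.1 N and contact force between the fingers and ring_62 below 0.1 N); the robot touches nothing.
It fails at once if a ring is tipped over (more than 35 degrees) (angle between any of ring_32_center, ring_42_center, ring_52_center, ring_62_center's own z axis and vertical above 0.6 rad).
It fails at once if a ring is dropped (moves faster than 0.6 m/s out of the fingers) ((linear speed of ring_32 above 0.6 m/s and contact force between the fingers and ring_32 below 0.1 N) or (linear speed of ring_42 above 0.6 m/s and contact force between the fingers and ring_42 below 0.1 N) or (linear speed of ring_52 above 0.6 m/s and contact force between the fingers and ring_52 below 0.1 N) or (linear speed of ring_62 above 0.6 m/s and contact force between the fingers and ring_62 below 0.1 N)).
It also fails if it takes over 99 s, if anything falls off the work surface, if the arm or the gripper's body presses on something with over 40 N, if the wrist force passes 120 N, or if a joint passes its speed limit or range.

## Robot

A 7-joint arm with a two-finger parallel gripper is mounted at the origin on a cart in front of the work surface, level with it; the furniture and walls round the work are solid. World frame = base frame: x ahead of the robot, y to its left, z up, the work surface at z = 0. Lengths are in m, angles in degrees, forces in N, time in s.
With the tool pointing down it reaches from about 0.35 to 0.9 m from the base axis. Payload 19.9 kg.
Tool frame: the origin (TCP) lies at the very end of the fingers, on their centre line; the grasp point (between the pads) lies bot.grip_point_offset behind it (bot.grip_point_offset is the distance from the TCP to the grasp point, in m); z points along the fingers, y is the line along which they close (so a half turn about z gives the same grasp; the last joint's range is limited). The gripper opens to 94 mm and grips with 3 to 60 N. Pads are 16 mm wide; open, the fingers measure 119 mm over their backs; the gripper's body (75 mm by 177 mm) begins 78 mm behind the grasp point.
Start: joints at [-66.95, 23.915, -0.59, 92.452, 0.269, 63.638, -3.037], TCP at [0.268, 0.564, 0.205] pointing down, gripper open.
Joint ranges: [-161.28, 161.28], [-22.2, 115.67], [-73.04, 71.86], [3.21, 147.25], [-68.34, 248.33], [10.77, 114.83], [-161.83, 161.83]. Speed limits (degrees/s): [108.29, 108.29, 136.94, 136.94, 172.46, 172.46, 172.46].

## Interface

Orientations are given as a 3x3 rotation matrix whose columns are the frame's x, y, z axes.
In Python, from cell import bot gives the robot as it stands. Calls block until the motion is done:
- bot.move_ptp(position, orientation): joint-space move of the TCP to a pose.
- bot.move_linear(position, rotation=None, speed=0.15): straight line of the TCP; rotation=None keeps the orientation; speed is the mean speed in m/s.
- bot.goto_joints(angles): joint-space move.
- bot.set_gripper(opening, effort=None): finger opening in m; effort is the grip in N (None keeps the last); returns when the fingers have stopped.
- bot.pause(seconds).
- bot.solve_ik(position, orientation): joint angles nearest the present ones, or None.
- bot.get_obs(): the state.
- bot.read_camera(name): name is "scene" or "top" or "wrist"; returns (picture, depth): 384x512x3 uint8, red, green, blue; 384x512 float32, m along the optical axis (not along the pixel's ray), 0 where there is no reading.
- bot.get_calibration(name): a dict with "fx", "fy", "cx", "cy" (pixels), "D" ([k1, k2, p1, p2, k3] as OpenCV has them; the pictures are not rectified), "world_from_camera" (4x4, takes a point from camera to world coordinates). Camera axes: x right, y down, z forward; pixel columns grow to the right and rows downward; lengths in m; the calibration is good to about 2 mm. A picture is of the moment at which its call begins: read the wrist's pose just before it. get_calibration takes no time and is no camera call; for the wrist camera it gives the pose at the moment of the call.
A pose or a line that the arm cannot do raises bot.PlanningError and nothing moves.
- bot.sign_off(): hands the job in; it is judged then, once.
The state is a dict: "t": time; "joint_positions": joint angles; "joint_vel": joint speeds; "joint_torque": joint torques, N m; "eef_pos": TCP position; "tcp_rot": TCP orientation; "contact_force": force on the tool from outside, world axes, zero at the start; "wrist_torque": the same for the moment, N m; "grip_width": finger opening in m; "grip_force": force on a finger pad.
Only numpy, scipy, OpenCV 4.12 (cv2) and the standard library are available. Lean on these libraries where they do the work, as an engineer would, in place of code of your own. Each camera call takes 0.05 s, during which the arm holds its last target. There are 200 camera calls.

## Working session

There is one attempt and no reset: what is moved stays moved. The work goes in short steps, each a Python script; the robot and the scene stay as the last script left them, time stands still between calls to the robot, and variables do not carry over. Pictures are saved under pics/ and viewed, at most 14 in all, crops included, and the job is handed in when it is done.

```bash
mkdir -p pics; ls
python3 - <<'E'
from cell import bot
import cv2,numpy as np
for n in("top","scene"):
    p,d=bot.read_camera(n); cv2.imwrite(f"pics/{n}0.png",cv2.cvtColor(p,cv2.COLOR_RGB2BGR)); np.save(f"{n}0.npy",d)
    c=bot.get_calibration(n); print(n,c)
o=bot.get_obs(); print(o['t'],o['eef_pos'],o['tcp_rot'],bot.grip_point_offset)
E
```

```text
pics
top {'fx': 356.34214397579484, 'fy': 356.34214397579484, 'cx': 253.7936406620344, 'cy': 194.05371744542376, 'D': array([-0.10176336,  0.        ,  0.        ,  0.        ,  0.        ]), 'world_from_camera': array([[-0.00254066, -0.98650576,  0.16370687,  0.32204343],
       [-0.99999082,  0.00194167, -0.00381883, -0.02032523],
       [ 0.00344943, -0.16371507, -0.98650164,  1.04121721],
       [ 0.        ,  0.        ,  0.        ,  1.        ]])}
scene {'fx': 489.08236027621706, 'fy': 489.08236027621706, 'cx': 254.43294680172409, 'cy': 196.03011633175112, 'D': array([-0.03075487,  0.        ,  0.        ,  0.        ,  0.        ]), 'world_from_camera': array([[ 5.11032648e-01, -4.30164821e-01,  7.44179991e-01,
        -4.95518995e-01],
       [-8.59561088e-01, -2.55132880e-01,  4.42788832e-01,
        -6.14993231e-01],
       [-6.07394855e-04, -8.65947712e-01, -5.00134173e-01,
         7.18827759e-01],
       [ 0.00000000e+00,  0.00000000e+00,  0.00000000e+00,
         1.00000000e+00]])}
0.1 [0.26820649 0.5641716  0.20491435] [[-9.03163019e-01  4.29297590e-01 -3.76023922e-04]
 [ 4.29297746e-01  9.03162480e-01 -9.90055975e-04]
 [-8.54179459e-05 -1.05560817e-03 -9.99999439e-01]] 0.0188
```

View pics/top0.png

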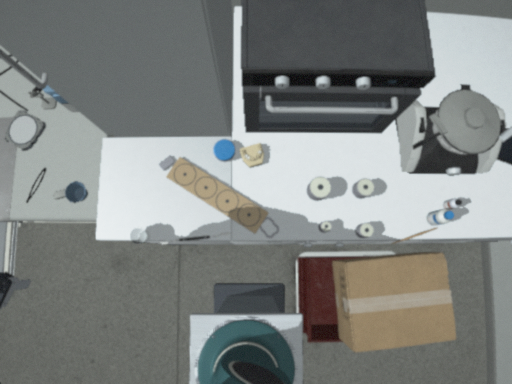

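View pics/scene0.png

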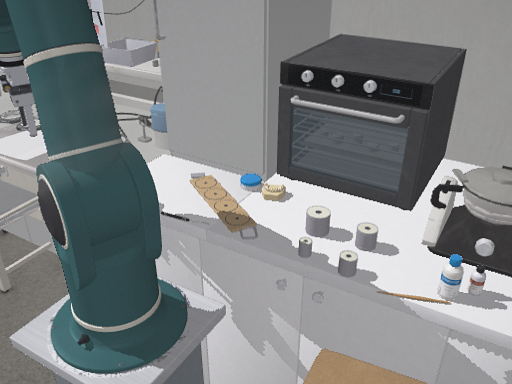

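Run:
```python
import cv2
a=cv2.imread("pics/top0.png")
t=cv2.resize(a[148:243,155:285],None,fx=6,fy=6,interpolation=2)
cv2.imwrite("pics/t.png",t)
r=cv2.resize(a[170:245,295:385],None,fx=8,fy=8,interpolation=2)
cv2.imwrite("pics/r.png",r)
```

```text
(no output)
```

View pics/t.png

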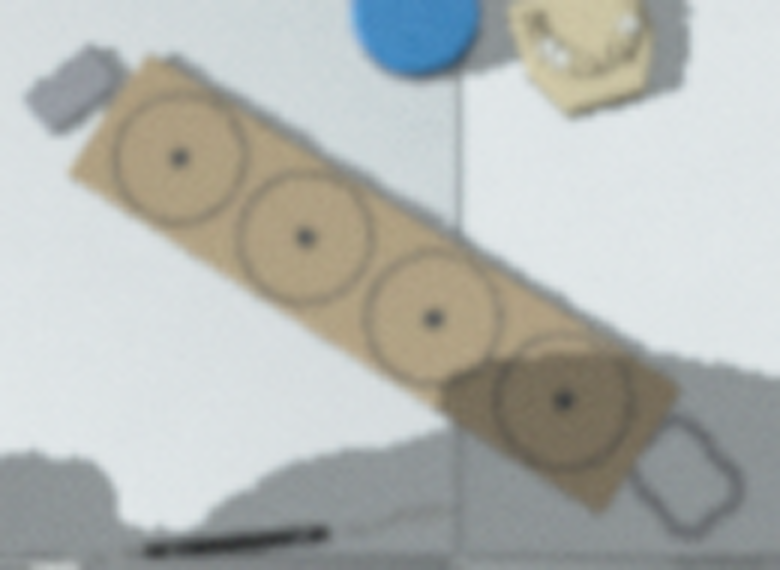

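View pics/r.png

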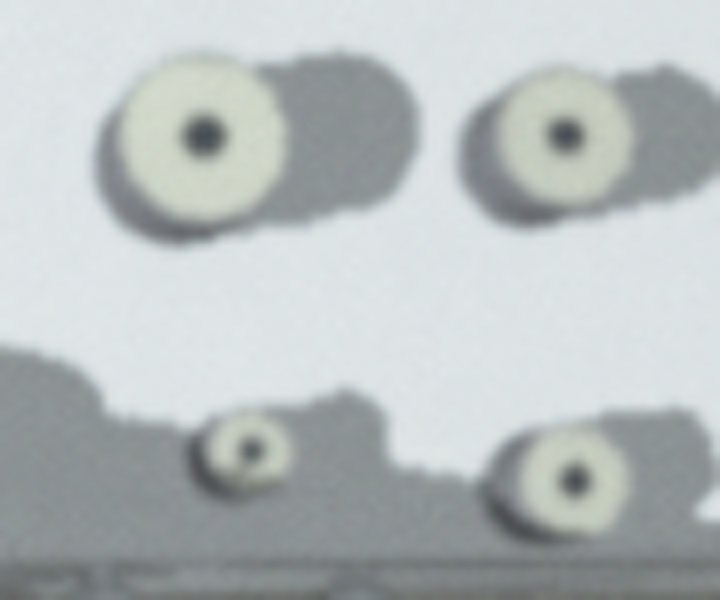

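```bash
cat > h.py <<'E'
from cell import bot
import cv2,numpy as np
def px2w(c,uv,z):
    K=np.array([[c['fx'],0,c['cx']],[0,c['fy'],c['cy']],[0,0,1]]);T=c['world_from_camera']
    n=cv2.undistortPoints(np.array([[uv]],float),K,c['D'])[0,0]
    r=T[:3,:3]@[n[0],n[1],1]; o=T[:3,3]
    return o+r*(z-o[2])/r[2]
def down(a):  # closing axis y at angle a (deg) in the world xy plane
    a=np.radians(a); y=np.array([np.cos(a),np.sin(a),0]); z=np.array([0,0,-1.])
    return np.column_stack([np.cross(y,z),y,z])
E
python3 - <<'E'
from h import *
c=bot.get_calibration("top")
M=[px2w(c,((u+.5)/6-.5+155,(v+.5)/6-.5+148),.012) for u,v in[(179,157),(305,237),(433,318),(563,400)]]
R=[px2w(c,((u+.5)/8-.5+295,(v+.5)/8-.5+170),z) for u,v,z in[(251,450,.04),(575,481,.046),(566,135,.052),(203,137,.058)]]
print(np.round(M,4)); print(np.linalg.norm(np.diff(M,axis=0),axis=1)); print(np.round(R,4))
d=M[3]-M[0]; ang=np.degrees(np.arctan2(d[1],d[0])); print("row angle",ang)
np.savez("pos.npz",M=M,R=R,ang=ang)
for nm,P in(("ring",R),("mark",M)):
  for p in P:
    for a in range(-90,90,15) if nm=="ring" else (ang+90,ang-90):
      s=[bot.solve_ik([p[0],p[1],z],down(a)) for z in(.01,.15)]
      print(nm,np.round(p[:2],2),round(a),[None if q is None else np.round(q).astype(int).tolist() for q in s])
E
```

```text
[[ 0.5543  0.1813  0.012 ]
 [ 0.5139  0.1179  0.012 ]
 [ 0.4737  0.0547  0.012 ]
 [ 0.4335 -0.0086  0.012 ]]
[0.07516441 0.07495337 0.07495392]
[[ 0.3969 -0.2276  0.04  ]
 [ 0.3847 -0.3415  0.046 ]
 [ 0.5076 -0.3428  0.052 ]
 [ 0.5059 -0.2106  0.058 ]]
row angle -122.46784309631107
ring [ 0.4  -0.23] -90 [[-8, 31, 41, 125, -35, 36, -32], [-24, 17, 58, 120, -19, 52, -45]]
ring [ 0.4  -0.23] -75 [[-9, 32, 43, 125, -37, 37, -15], [-23, 17, 58, 120, -18, 52, -30]]
ring [ 0.4  -0.23] -60 [[-10, 32, 44, 125, -38, 37, 1], [-23, 17, 57, 120, -18, 52, -16]]
ring [ 0.4  -0.23] -45 [[-11, 33, 45, 125, -39, 37, 17], [-23, 17, 57, 120, -18, 52, -1]]
ring [ 0.4  -0.23] -30 [[-11, 33, 46, 125, -40, 38, 33], [-22, 17, 56, 120, -18, 52, 14]]
ring [ 0.4  -0.23] -15 [[-13, 34, 47, 125, -42, 38, 49], [-22, 17, 56, 120, -17, 52, 29]]
ring [ 0.4  -0.23] 0 [[-14, 35, 49, 125, -43, 39, 65], [-22, 16, 55, 120, -17, 52, 43]]
ring [ 0.4  -0.23] 15 [[-14, 35, 49, 125, -43, 39, 80], [-21, 16, 55, 120, -17, 52, 58]]
ring [ 0.4  -0.23] 30 [[-6, 30, 38, 125, -33, 35, 86], [-21, 16, 55, 120, -17, 52, 73]]
ring [ 0.4
[... 3437 characters left out ...]
55 0.18] -32 [[-41, 37, 26, 107, -23, 42, -34], [-43, 25, 29, 102, -14, 56, -41]]
mark [0.55 0.18] -212 [[-16, 34, -7, 106, 6, 40, 121], [-19, 23, -2, 102, 1, 55, 125]]
mark [0.51 0.12] -32 [[-40, 33, 29, 115, -26, 38, -26], [-43, 20, 32, 110, -13, 53, -37]]
mark [0.51 0.12] -212 [[-13, 30, -4, 114, 3, 36, 128], [-18, 18, 2, 110, -1, 53, 132]]
mark [0.47 0.05] -32 [[-33, 29, 28, 122, -24, 34, -21], [-39, 14, 33, 117, -10, 51, -33]]
mark [0.47 0.05] -212 [[-10, 26, 0, 121, 0, 33, 137], [-18, 13, 9, 116, -3, 51, 140]]
mark [ 0.43 -0.01] -32 [[-27, 26, 28, 128, -23, 31, -14], [-37, 10, 38, 123, -8, 50, -28]]
mark [ 0.43 -0.01] -212 [[-7, 23, 5, 127, -4, 30, 148], [-20, 8, 18, 122, -3, 50, 148]]
```

The loop is at the near, lower-right end in the top picture, so the 62 ring goes on the mark at (0.434, -0.009). The ring positions are clear and the measured mark spacing matches 75 mm. I'll start with ring 62.

```bash
cat >> h.py <<'E'
P=np.load("pos.npz"); M,R,ang=P['M'],P['R'],float(P['ang'])
D=[.032,.042,.052,.062]; H=[.040,.046,.052,.058]
ZT=.15; AP=-60; AM=ang+90
def st(s):
    o=bot.get_obs(); print(s,"t%.1f"%o['t'],np.round(o['eef_pos'],4),"w%.4f gf%.1f"%(o['grip_width'],o['grip_force']),"F",np.round(o['contact_force'],1),"j3 %.0f"%o['joint_positions'][2],flush=True)
def pick(i):
    p=R[i]; zg=max(H[i]/2-bot.grip_point_offset,.006)
    bot.set_gripper(min(D[i]+.03,.09))
    bot.move_linear([p[0],p[1],ZT],down(AP),.25)
    bot.move_linear([p[0],p[1],zg],speed=.12); st("at ring")
    bot.set_gripper(D[i]-.006,[15,20,25,35][i]); st("grip")
    bot.move_linear([p[0],p[1],ZT],speed=.12); st("lift")
    return zg
def place(i,zg):
    m=M[3-(3-i)] if False else M[i]   # i=3 (62) -> M[3], next to the loop
    bot.move_linear([m[0],m[1],ZT],down(AM),.22)
    bot.move_linear([m[0],m[1],zg+.030],speed=.12)
    bot.move_linear([m[0],m[1],zg+.0125],speed=.03); st("set")
    bot.set_gripper(D[i]+.014); bot.pause(.1)
    bot.move_linear([m[0],m[1],ZT],speed=.15); st("clear")
E
sed -i 's/M\[3-(3-i)\] if False else //' h.py
python3 - <<'E'
from h import *
bot.move_linear([.42,.05,.19],down(AP),.3); st("mid")
place(3,pick(3))
p,_=bot.read_camera("top"); cv2.imwrite("pics/a1.png",cv2.resize(p[140:245,150:390,::-1],None,fx=3.2,fy=3.2,interpolation=2))
E
```

```text
mid t2.4 [0.4199 0.0507 0.1899] w0.0939 gf0.0 F [ 0.8  0.6 -0.4] j3 33
at ring t5.3 [ 0.5063 -0.2108  0.0108] w0.0900 gf0.0 F [ 0.2 -0.4  0.8] j3 31
grip t5.9 [ 0.506  -0.2105  0.0103] w0.0617 gf35.0 F [0.  0.8 4. ] j3 31
lift t7.2 [ 0.5055 -0.2105  0.1493] w0.0613 gf35.0 F [ 0.9 -0.3 -2.6] j3 39
set t10.1 [ 0.4334 -0.0086  0.0225] w0.0620 gf35.0 F [-0.2  0.2 -2.5] j3 26
clear t11.7 [ 0.4331 -0.0086  0.1494] w0.0761 gf0.0 F [ 0.6 -0.8 -0.3] j3 33
```

View pics/a1.png

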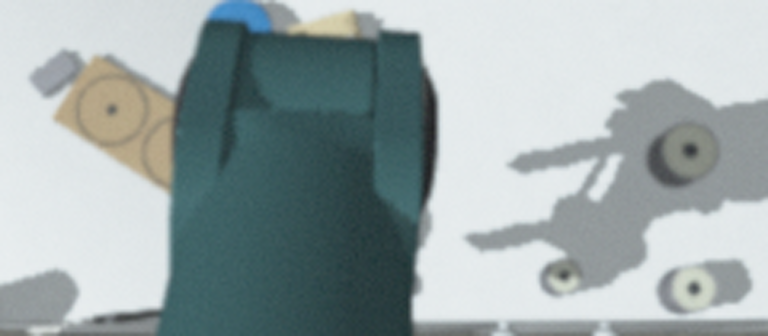

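The view is blocked by the arm. The other three rings are still where they were, and the 62 grasp and release readings are clean. I'll do ring 52 next, then check both from beyond the tray.

Run:
```python
from h import *
place(2,pick(2))
z=pick(1)
p,_=bot.read_camera("top"); cv2.imwrite("pics/a2.png",cv2.resize(p[148:243,155:285,::-1],None,fx=6,fy=6,interpolation=2))
```

```text
at ring t14.9 [ 0.508  -0.343   0.0079] w0.0823 gf0.0 F [-0.2  0.7  0.8] j3 34
grip t15.5 [ 0.5077 -0.3427  0.0073] w0.0518 gf25.0 F [-0.5  1.3  3.1] j3 34
lift t16.8 [ 0.5073 -0.3426  0.1493] w0.0516 gf25.0 F [-0.2 -0.  -1.6] j3 41
set t20.6 [0.4736 0.0546 0.0196] w0.0520 gf25.0 F [ 0.4  0.9 -2. ] j3 25
clear t22.2 [0.4732 0.0547 0.1493] w0.0660 gf0.0 F [ 0.1  0.2 -0.4] j3 32
at ring t25.7 [ 0.385  -0.3418  0.0066] w0.0718 gf0.0 F [-0.1  0.  -0.4] j3 36
grip t26.2 [ 0.3847 -0.3415  0.0061] w0.0416 gf20.0 F [-0.7  2.   4.6] j3 36
lift t27.6 [ 0.3845 -0.3413  0.1494] w0.0416 gf20.0 F [ 0.3  0.8 -0.9] j3 47
```

View pics/a2.png

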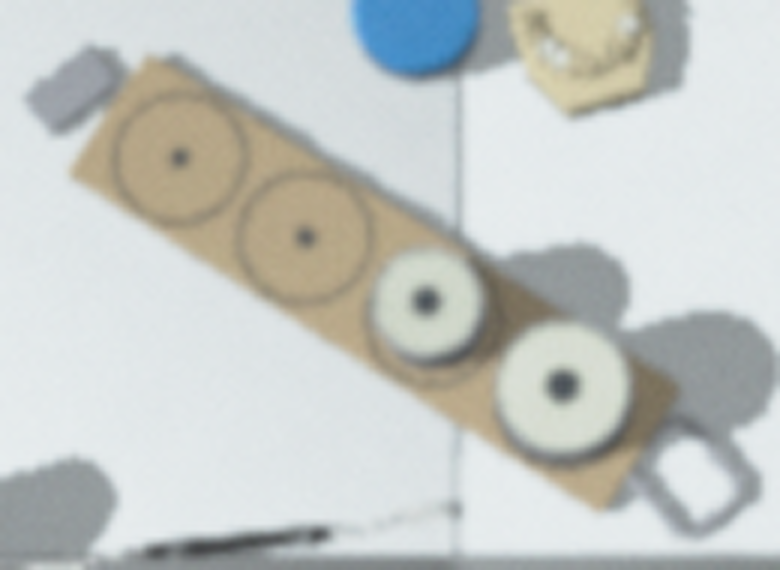

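Rings 52 and 62 stand upright on marks c and d, with their holes at crop (427,300) and (563,385). The other two marks are free. I'll place the last two rings, then measure all four.

Run:
```python
from h import *
zg=max(H[1]/2-bot.grip_point_offset,.006)
place(1,zg); place(0,pick(0))
bot.move_linear([.40,-.25,.2],down(AP),.25); st("away")
p,_=bot.read_camera("top"); cv2.imwrite("pics/a3.png",cv2.resize(p[148:243,155:285,::-1],None,fx=6,fy=6,interpolation=2))
c=bot.get_calibration("top")
for i,uv in((2,(427,300)),(3,(563,385))):
    q=px2w(c,((uv[0]+.5)/6-.5+155,(uv[1]+.5)/6-.5+148),H[i]+.012); print(D[i],np.round((q-M[i])[:2]*1000,1))
```

```text
set t31.8 [0.5139 0.1179 0.0183] w0.0419 gf20.0 F [-0.1  0.8 -2.1] j3 25
clear t33.4 [0.5134 0.1179 0.1492] w0.0561 gf0.0 F [ 0.6 -0.5  0.2] j3 32
at ring t36.7 [ 0.3973 -0.2277  0.0065] w0.0620 gf0.0 F [-0.9  0.3  0.9] j3 35
grip t37.2 [ 0.397  -0.2276  0.0061] w0.0315 gf15.0 F [-0.  -0.2  3. ] j3 35
lift t38.6 [ 0.3966 -0.2275  0.1495] w0.0317 gf15.0 F [-0.5  1.1 -0.3] j3 48
set t42.6 [0.5543 0.1812 0.0183] w0.0315 gf15.0 F [-0.8 -0.6 -0.9] j3 26
clear t44.1 [0.5538 0.1812 0.1492] w0.0457 gf0.0 F [-0.3 -0.2 -1.2] j3 31
away t46.1 [ 0.4003 -0.2492  0.1998] w0.0457 gf0.0 F [0.1 0.2 0.6] j3 51
0.052 [ 0.8 -0.9]
0.062 [ 0.6 -0.7]
```

View pics/a3.png

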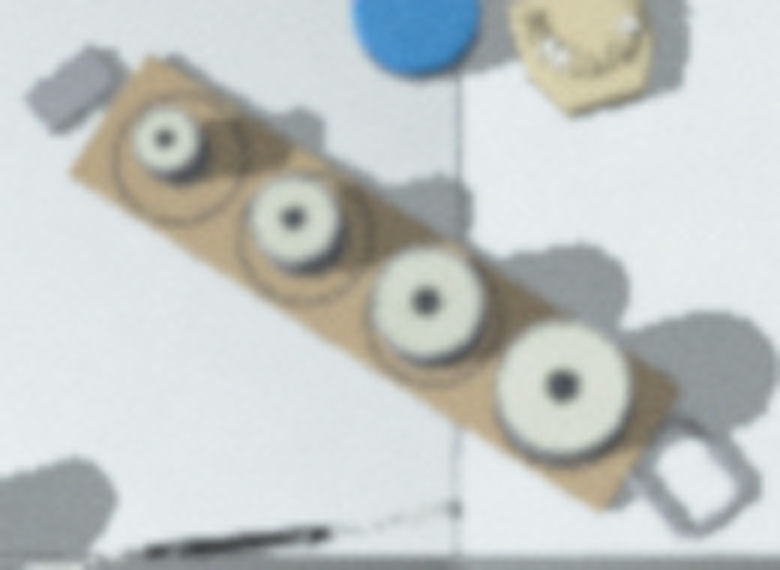

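All four rings stand upright in order: 32 has its hole at (165,138), 42 at (293,218), 52 at (427,300) and 62 at (563,385), next to the loop.

Run:
```python
from h import *
c=bot.get_calibration("top"); ok=True
for i,uv in((0,(165,138)),(1,(293,218))):
    q=px2w(c,((uv[0]+.5)/6-.5+155,(uv[1]+.5)/6-.5+148),H[i]+.012); e=(q-M[i])[:2]*1000; print(D[i],np.round(e,1)); ok&=np.linalg.norm(e)<6
if ok: print(bot.sign_off())
```

```text
0.032 [ 0.3 -0.8]
0.042 [ 0.5 -0.3]
the job is handed in; nothing more can be done
None
```

The job is handed in: all four rings stand upright on their marks in the order 62, 52, 42, 32 from the grab loop, each within about 1.5 mm of its mark's centre by the top camera, finished at about 46 s of the 99 s limit.

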